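# Hold the test chamber's hood open for loading

## Robot

A 6-joint arm with a two-finger parallel gripper is mounted at the origin on the work surface. World frame = base frame: x ahead of the robot, y to its left, z up, the work surface at z = 0. Lengths are in m, angles in degrees, forces in N, time in s.
With the tool pointing down it reaches from about 0.4 to 0.825 m from the base axis. Payload 7 kg.
Tool frame: the origin (TCP) lies midway between the tips of the shut fingers; the grasp point (between the pads) lies 19 mm behind it; y points along the fingers, z is the direction in which the jaws open and shut, and the axes are right-handed (so a half turn about y gives the same grasp; the last joint's range is limited). The gripper opens to 88 mm and grips with 3 to 60 N. Pads are 19 mm wide; open, the fingers measure 130 mm over their backs; the gripper's body (78 mm by 193 mm) begins 47 mm behind the grasp point.
Start: joints at [80.449, 20.546, 0.682, 0, -70.136, -16.507], TCP at [0.297, 0.606, 0.227] pointing down, gripper open.
Joint ranges: [-176.03, 176.03], [-82.01, 121.73], [-58.28, 71.71], [-173.87, 95.51], [-174.79, -0.11], [-173.66, 173.66]. Speed limits (degrees/s): [136.94, 136.94, 172.46, 180, 180, 180].

## Interface

Orientations are given as [roll, pitch, yaw] about the fixed x, y, z axes, in that order (R = Rz(yaw) Ry(pitch) Rx(roll)).
In Python, from plant import ctrl gives the robot as it stands.
- The arm moves only by the tool step_arm, never from a script. Its argument "rows" is a list that holds one entry, the list of rows, each a list of 7 numbers: the gripper command: -1 is shut, 1 is fully open, values between are in proportion, then the shift along the world's x, y, z in cm, then the turn, a rotation vector about the world's x, y, z in degrees. In form: [[[fingers, tx, ty, tz, rx, ry, rz], ...]]. A call has 1 to 12 rows; each row shifts and turns the commanded pose from where the row before left it; what a row does not reach is not made up. A row lasts 1/8 s, in which the tool goes at most 62.5 mm and 10.7 degrees, less where a joint would pass 70% of its speed; a pose out of reach is approached as far as the arm can. A call is refused whole if a number of a shift passes 6.25 or a number of a turn 10.7, either way. A call with a gripper value outside its range is refused whole. The fingers move at their own pace and stop on an object; the grip force is fixed at half the most. Time passes only in rows, so rows that do not move let the fingers close. It gives the time, the measured TCP pose, the force and the opening at its end, in the units of the state.
- ctrl.get_obs(): the state, without advancing time (a new reading comes with each control period).
- ctrl.snapshot(name): name is "side" or "top"; returns the picture (480x640x3 uint8, blue, green, red); there is no depth.
- ctrl.camera_params(name): a dict with "vertical_fov" (degrees; the focal length in pixels is half the picture's height over the tangent of half this angle, whatever the lens; pixels are square), "cx", "cy" (the principal point, pixels), "k1" (the pictures are not rectified: a ray, as slopes to the right and down, at radius r is drawn at 1 + k1 r^2 times it, then the intrinsics apply), "rvec" (rotation vector, rad) and "tvec" (3), from world to camera coordinates, as OpenCV has them. Camera axes: x right, y down, z forward; pixel columns grow to the right and rows downward; lengths in m; the calibration is good to about 2 mm. A picture is of the moment at which its call begins. camera_params takes no time and is no camera call.
- ctrl.close_job(): hands the job in, once; it reports no verdict.
The state is a dict: "clock": time; "joint_pos": joint angles; "qvel": joint speeds; "tau": joint torques, N m; "tool_pos": TCP position; "orientation": TCP orientation; "force": force on the tool from outside, world axes, zero at the start; "moment": the same for the moment, N m; "opening": finger opening in m.
Only numpy, scipy, OpenCV 4.12 (cv2) and the standard library are available. Lean on these libraries where they do the work, as an engineer would, in place of code of your own. Each camera call takes 0.05 s, during which the arm holds its last target. There are 200 camera calls.

## Task

I am about to load the test chamber and need a hand: first, with the hood still shut, stand the flat carton of nozzles upright on one of its small ends in the middle of the rubber pad, where I can grab it, and let go of it. Then lift the chamber's hood by its bar handle and hold it open at 45 degrees; it falls shut by itself, so finish while still gripping the handle and holding the hood there, with nothing else propping it. Leave the other things where they are.

Things in the scene. Friction and masses are not known exactly. Their poses are not given: they have to be found in the camera images.
- hood (a joint): opening angle of the chamber's hood, rad: 0 = shut and level, growing as its front edge rises, stop at 1.3 (75 degrees); 45 degrees is 0.785. About 0.37 to 0.67 kg, no spring, almost no friction: it falls shut from every angle when let go
- hinge_mid (a point): fixed point at the middle of the hood's hinge line, along the top of the test chamber's far side, 100 mm above the table. The chamber is a teal box 180 mm deep (x), 240 mm wide (y), 100 mm high that does not move; the point's axes are the chamber's: -x to the chamber's front, where the handle is, y along the hinge, z up
- handle_mid (a point): middle of the hood's handle, a round steel bar 12 mm thick, 100 mm long (along point y, parallel to the hinge), its centre 40 mm above the hood's flat face on a leg at each end. Turns with the hood; shut, it is 160 mm in front of (-x) and 50 mm above the hinge line, 150 mm above the table. 65 mm behind the bar begins a cowl 25 mm high. z: square out of the hood's face
- hood_handle: the same steel bar handle as a part of the hood; its origin is at the hinge line's middle and its axes turn with the hood
- hood_shell: the black hood, 180 x 240 mm and 10 mm thick, with the cowl and the handle on it; its origin is at the hinge line's middle and its axes turn with it
- carton_mid (a point): centre of the flat plain cardboard carton (the boxed nozzle set), a closed rigid box 110 x 52 x 32 mm along its x, y, z, with a white label on the top; 0.13 to 0.25 kg; starts lying flat on the table, centre 16 mm up
- carton: the same carton; origin at the centre of its 110 x 52 mm underside, same axes
- pad: square black rubber pad 140 x 140 mm, 4 mm thick, fixed flat on the table to one side of the chamber; origin at the centre of its underside
- injector_a: bystander, leave alone: injector, 125 mm long, lying on the paper sheet
- injector_b: bystander, leave alone: another such injector
- injector_c: bystander, leave alone: another such injector
- coupling: bystander, leave alone: flanged steel coupling standing up, 84 mm wide, 82 mm high
- canister: bystander, leave alone: black canister standing up, 60 mm wide, 92 mm high
- torque_wrench: bystander, leave alone: torque wrench lying, 340 mm long
- spanner: bystander, leave alone: spanner lying, 190 mm long
Mind the look-alikes: they are no part of the job. Leave any blue look-alike of the carton alone.

How it is judged (in metres and radians):
On the way:
1. the carton stands by itself on a small end in the middle of the pad, let go, with the hood still shut ((angle between carton_mid's own x axis and vertical below 0.1 rad or angle between carton_mid's own x axis and vertical above 3.04 rad) and horizontal distance between carton_mid and pad below 0.05 m and height (world z) of carton_mid between 0.055 and 0.063 m and contact force between carton and the arm below 0.1 N and linear speed of carton below 0.02 m/s and value of joint hood below 0.08 rad), for 0.3 s.
At the end, for the whole second after the job is handed in: Carton alone and still on a small end, long axis within 0.1 rad of vertical, centre within 50 mm of the pad's; hood still at 45 degrees within 7 (0.665 to 0.905 rad), fingers on its handle with over 0.5 N, no loose thing touching the hood ((angle between carton_mid's own x axis and vertical below 0.1 rad or angle between carton_mid's own x axis and vertical above 3.04 rad) and horizontal distance between carton_mid and pad below 0.05 m and height (world z) of carton_mid between 0.055 and 0.063 m and contact force between carton and the arm below 0.1 N and linear speed of carton below 0.02 m/s and value of joint hood between 0.665 and 0.905 rad and velocity of joint hood between -0.1 and 0.1 rad/s and contact force between hood_handle and the fingers above 0.5 N and contact force between hood_shell and carton below 0.1 N and contact force between hood_shell and injector_a below 0.1 N and contact force between hood_shell and injector_b below 0.1 N and contact force between hood_shell and injector_c below 0.1 N and contact force between hood_shell and coupling below 0.1 N and contact force between hood_shell and canister below 0.1 N and contact force between hood_shell and torque_wrench below 0.1 N and contact force between hood_shell and spanner below 0.1 N); the arm keeps its last pose, push and grip.
It fails at once if a bystander is moved by more than 40 mm (distance of any of injector_a, injector_b, injector_c, coupling, canister, torque_wrench, spanner from where it was at the start of the episode above 0.04 m).
It also fails if it takes over 72 s, if anything falls off the work surface, if the arm or the gripper's body presses on something with over 40 N, if the wrist force passes 120 N, or if a joint passes its speed limit or range.

## Working session

There is one attempt and no reset: what is moved stays moved. The work goes in short steps, Python scripts to look and compute and a tool call to move; the robot and the scene stay as the last step left them, time stands still between calls to the robot, and variables do not carry over. Pictures are saved under pics/ and viewed, about 8 in all and at most 12, crops included, and the job is handed in when it is done.

Besides the shell and the picture viewer there is one more tool, called as a command line: name --argument value ..., lists and objects as JSON in quotes. step_arm: Moves the arm, as the interface text tells. Its arguments: {"type":"object","properties":{"rows":{"type":"array"}},"required":["rows"]}

```bash
mkdir -p pics
cat > h.py <<'E'
import numpy as np,cv2
from plant import ctrl
def cam(n):
    p=ctrl.camera_params(n);R=cv2.Rodrigues(np.array(p["rvec"],float))[0];t=np.array(p["tvec"],float).ravel()
    return p,R,t,240/np.tan(np.radians(p["vertical_fov"]/2))
def ray(n,u,v):
    p,R,t,f=cam(n);d=np.array([(u-p["cx"])/f,(v-p["cy"])/f]);s=d.copy()
    for _ in range(30): s=d/(1+p["k1"]*(s@s))
    return -R.T@t, R.T@np.array([s[0],s[1],1])
def at(n,u,v,z):
    o,d=ray(n,u,v);return (o+d*(z-o[2])/d[2]).round(4)
def proj(n,P):
    p,R,t,f=cam(n);c=R@np.array(P,float)+t;s=c[:2]/c[2];s=s*(1+p["k1"]*(s@s));return (s*f+[p["cx"],p["cy"]]).round(1)
def tri(a,ua,b,ub):
    o1,d1=ray(a,*ua);o2,d2=ray(b,*ub);A=np.stack([d1,-d2],1);s=np.linalg.lstsq(A,o2-o1,rcond=None)[0]
    p,q=o1+s[0]*d1,o2+s[1]*d2;return ((p+q)/2).round(4),np.linalg.norm(p-q).round(4)
def shot(n,f,crop=None,k=1):
    i=ctrl.snapshot(n)
    if crop: x0,y0,x1,y1=crop;i=i[y0:y1,x0:x1]
    cv2.imwrite("pics/"+f,cv2.resize(i,None,fx=k,fy=k,interpolation=cv2.INTER_CUBIC))
E
python3 -c "
from h import *
shot('top','t1.png',k=1.25);shot('side','s1.png',k=1.25);print(ctrl.get_obs())
for n in('top','side'):print(ctrl.camera_params(n),ray(n,320,240))"
```

```text
{'clock': 0.1, 'joint_pos': array([ 8.04490566e+01,  2.05879522e+01,  6.41043386e-01, -1.72135551e-02,
       -7.01375412e+01, -1.65061334e+01]), 'qvel': array([ 0.04804757, -0.03980856,  0.15166346,  0.06785983,  0.07087933,
        0.05705277]), 'tau': array([-1.72953271e-03, -5.84160519e+01,  2.93749934e+01,  7.01548263e+00,
        1.00903594e-02, -5.86464807e-05]), 'tool_pos': array([0.29634947, 0.60598921, 0.22572637]), 'orientation': array([-8.99144321e+01,  8.47992049e-03,  1.53937069e+02]), 'force': array([-0.21369027,  0.06494672, -0.56590977]), 'moment': array([-0.00418446,  0.03185769, -0.00514341]), 'opening': 0.08772554008528582}
{'vertical_fov': 46.6250201255982, 'cx': 321.0226368215988, 'cy': 238.76923172127312, 'k1': -0.08174200359167688, 'rvec': array([ 2.15258559, -2.19159525,  0.10239244]), 'tvec': array([0.01508857, 0.52548209, 1.40048061])} (array([0.39020192, 0.00549449, 1.4440974 ]), array([ 0.0928631 ,  0.00198432, -0.99568105]))
{'vertical_fov': 55.92637682597307, 'cx': 324.431447360403, 'cy': 240.1565791947394, 'k1': -0.0930317877266894, 'rvec': array([ 2.4393618 , -0.07517878,  0.04156099]), 'tvec': array([-0.51144543,  0.09712731,  1.34157581])} (array([ 0.4476153 , -0.82253855,  1.09266037]), array([ 0.04011631,  0.64434673, -0.76374353]))
```

View pics/t1.png

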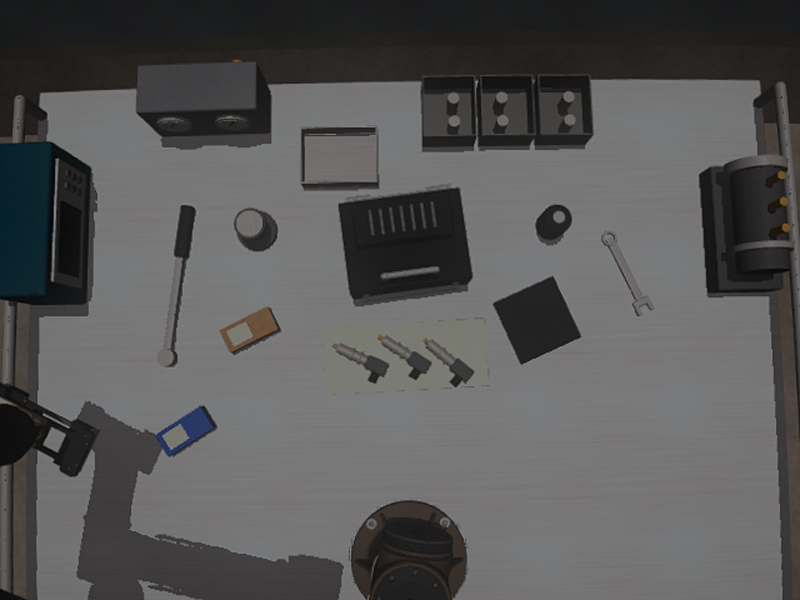

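View pics/s1.png

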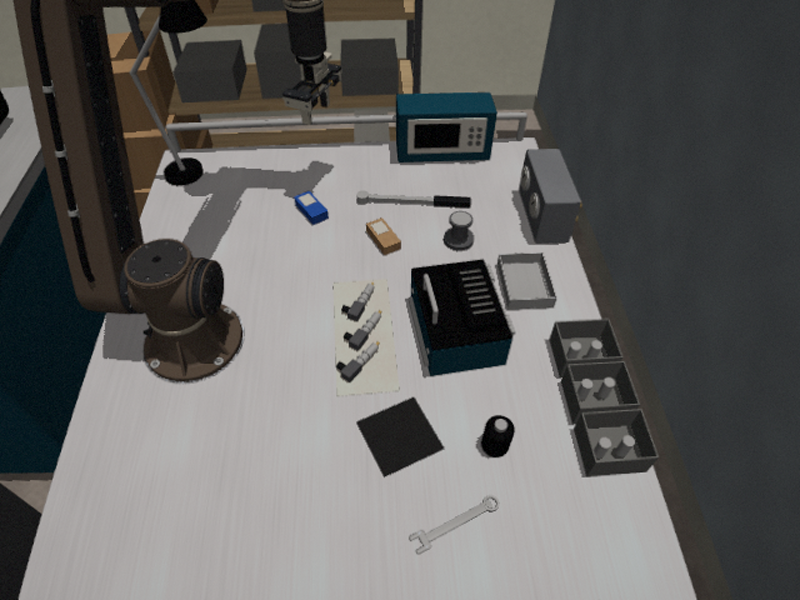

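The top view shows the brown carton at about (250,330) with its label to the left, the pad at (537,320), the chamber at (405,242) with its bar from (383,276) to (438,269), and the blue decoy at (186,431). Next I'll enlarge for the corners.

```bash
python3 -c "
from h import *
i=ctrl.snapshot('top')
a=cv2.resize(i[235:295,165:235],None,fx=5.7,fy=5.7,interpolation=3)
b=cv2.resize(i[215:300,385:475],None,fx=4.4,fy=4.4,interpolation=3)
c=cv2.resize(i[140:245,265:385],None,fx=3.3,fy=3.3,interpolation=3)
W=np.zeros((600,800,3),np.uint8)
a=a[:300,:399]; W[:a.shape[0],:a.shape[1]]=a; b=b[:374,:396];W[:b.shape[0],400:400+b.shape[1]]=b
s=np.clip(c.astype(int)*2,0,255)[60:300]; W[345:345+240,:396]=s[:240,:396]
cv2.imwrite('pics/m.png',W)
# segmentation
hsv=cv2.cvtColor(i,cv2.COLOR_BGR2HSV)
roi=np.zeros(i.shape[:2],np.uint8);roi[235:295,165:235]=1
m=((hsv[...,1]>70)&(hsv[...,0]<25)&(roi>0)).astype(np.uint8)
cs=max(cv2.findContours(m,0,2)[0],key=cv2.contourArea);print('carton',cv2.minAreaRect(cs))
roi[:]=0;roi[215:300,385:475]=1
m=((hsv[...,2]<60)&(roi>0)).astype(np.uint8)
cs=max(cv2.findContours(m,0,2)[0],key=cv2.contourArea);r=cv2.minAreaRect(cs);print('pad',r)
bx=cv2.boxPoints(r);P=np.array([at('top',u,v,.004) for u,v in bx]);print(P,P.mean(0),np.linalg.norm(P-np.roll(P,1,0),axis=1))
print('bar',[at('top',u*.8,v*.8,.155) for u,v in((383,276),(438,269))])
"
```

```text
carton ((198.9000244140625, 263.3000183105469), (20.124608993530273, 42.48529052734375), 63.43495178222656)
pad ((429.3299560546875, 255.7654266357422), (53.93784713745117, 52.68788528442383), 65.3764419555664)
[[ 0.5152 -0.1842  0.004 ]
 [ 0.5705 -0.3116  0.004 ]
 [ 0.4413 -0.3656  0.004 ]
 [ 0.3871 -0.2387  0.004 ]] [ 0.478525 -0.275025  0.004   ] [0.13921157 0.1388843  0.14003085 0.13799004]
bar [array([0.556, 0.039, 0.155]), array([ 0.5673, -0.0639,  0.155 ])]
```

View pics/m.png

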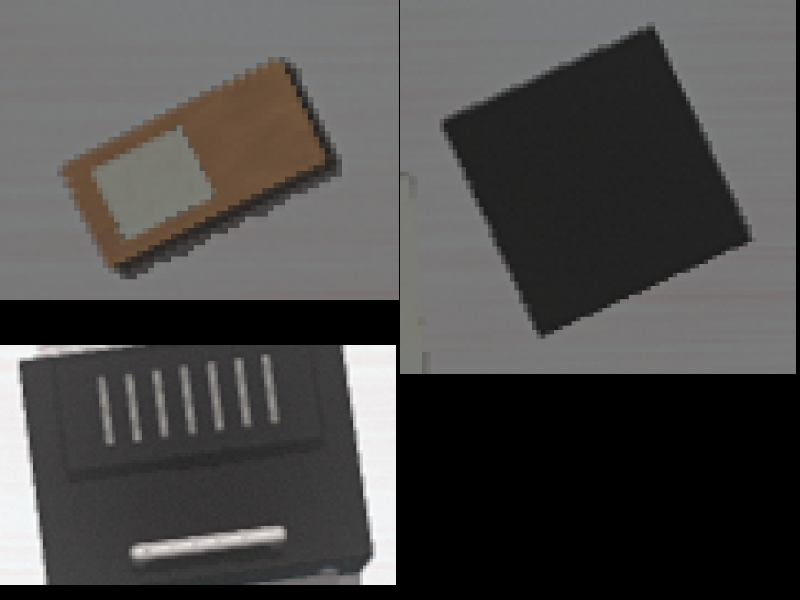

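```bash
python3 -c "
from h import *
P=np.array([at('top',165+(u+.0)/5.7-.4,235+v/5.7-.4,.032) for u,v in((64,170),(280,60),(325,160),(115,266))]);print(P,P.mean(0),np.linalg.norm(P-np.roll(P,1,0),axis=1))
d=P[1]+P[2]-P[0]-P[3];print('carton yaw',np.degrees(np.arctan2(d[1],d[0])))
B=np.array([at('top',265+u/3.3-.3,140+(v-285)/3.3-.3,.153) for u,v in((132,553),(286,534))]);print(B,B.mean(0),np.linalg.norm(B[0]-B[1]))
d=B[0]-B[1];print('bar yaw',np.degrees(np.arctan2(d[1],d[0])))
H=np.array([at('top',265+u/3.3-.3,140+(v-285)/3.3-.3,.1) for u,v in((45,590),(372,553),(340,345),(20,362))]);print(H)
print(proj('top',[.478,-.275,.004]))
"
```

```text
[[0.4659 0.3773 0.032 ]
 [0.5136 0.2798 0.032 ]
 [0.4685 0.2596 0.032 ]
 [0.4227 0.3541 0.032 ]] [0.467675 0.3177   0.032   ] [0.0490355  0.1085428  0.0494171  0.10501376]
carton yaw -64.03488270317598
[[ 0.556   0.043   0.153 ]
 [ 0.5676 -0.0663  0.153 ]] [ 0.5618  -0.01165  0.153  ] 0.1099138298850513
bar yaw 96.05811895233437
[[ 0.5366  0.109   0.1   ]
 [ 0.5597 -0.1324  0.1   ]
 [ 0.7166 -0.113   0.1   ]
 [ 0.708   0.126   0.1   ]]
[429.4 255.9]
```

Carton centre is (0.468, 0.318) at yaw -64°, the pad is at (0.478, -0.275), and the bar is at (0.562, -0.012) with yaw 96°. These sizes agree with the ones given. I'll grip the carton with the tool tilted 30°, so that standing it up ends at 60° on the other side.

step_arm --rows '[[[1, 1.78, -2.87, -1.4, 0, 0, -9.5], [1, 1.78, -2.87, -1.4, 0, 0, -9.5], [1, 1.78, -2.87, -1.4, 0, 0, -9.5], [1, 1.78, -2.87, -1.4, 0, 0, -9.5], [1, 1.78, -2.87, -1.4, -6.75, -3.28, 0], [1, 1.78, -2.87, -1.4, -6.75, -3.28, 0], [1, 1.78, -2.87, -1.4, -6.75, -3.28, 0], [1, 1.78, -2.87, -1.4, -6.75, -3.28, 0], [1, 0, 0, 0, 0, 0, 0], [1, 0, 0, 0, 0, 0, 0]]]'

```text
clock: 1.4
tool_pos: [0.4388, 0.3779, 0.115]
orientation: [-90.0, 29.8, 115.9]
force: [0.1, 0.1, -0.3]
opening: 0.0879
```

```bash
python3 -c "
from h import *
from scipy.spatial.transform import Rotation as R
o=ctrl.get_obs();r=R.from_euler('xyz',o['orientation'],degrees=True).as_matrix();print(o['tool_pos'],o['joint_pos'].round(1),r.round(3),o['opening'])"
```

```text
[0.43882148 0.37787612 0.11498452] [ 72.7  26.1 -21.8  21.8 -66.4 -60. ] [[-0.379  0.218 -0.899]
 [ 0.78  -0.447 -0.438]
 [-0.497 -0.867 -0.   ]] 0.08787343772380832
```

step_arm --rows '[[[1, 0.65, -1.37, -2.6, 0, 0, 0], [1, 0.65, -1.37, -2.6, 0, 0, 0], [1, 0.65, -1.37, -2.6, 0, 0, 0], [1, 0.35, -0.7, -1.4, 0, 0, 0], [1, 0.32, -0.65, -1.3, 0, 0, 0], [1, 0, 0, 0, 0, 0, 0]]]'

```text
clock: 2.15
tool_pos: [0.4652, 0.3219, 0.0095]
orientation: [-90.0, 30.0, 115.9]
force: [0.8, 0.1, -0.1]
opening: 0.0876
```

```bash
python3 -c "
from h import *
a=ctrl.snapshot('top')[220:310,150:250];b=ctrl.snapshot('side')[130:230,230:350]
W=np.hstack([cv2.resize(a,(400,400),interpolation=3),cv2.resize(b,(400,400),interpolation=3)]);cv2.imwrite('pics/g.png',np.clip(W*1.5,0,255))"
```

```text
[ WARN:0@3.401] global loadsave.cpp:1063 imwrite_ Unsupported depth image for selected encoder is fallbacked to CV_8U.
```

View pics/g.png

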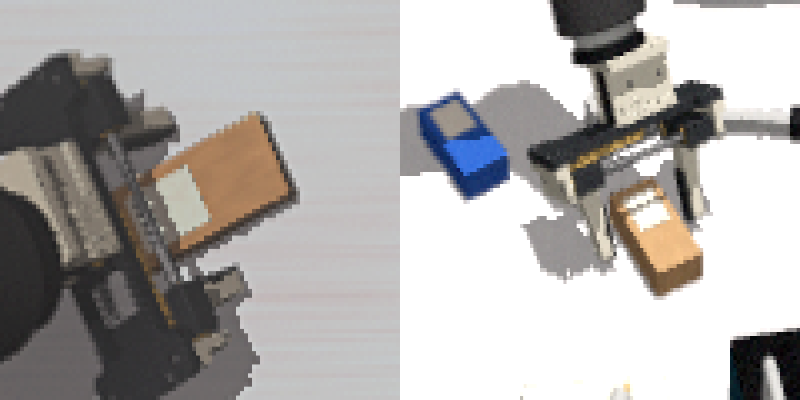

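The fingers straddle the carton (right crop, around (650,230)) with the blue one clear. Now I'll close and lift.

step_arm --rows '[[[-1, 0, 0, 0, 0, 0, 0], [-1, 0, 0, 0, 0, 0, 0], [-1, 0, 0, 0, 0, 0, 0], [-1, 0, 0, 0, 0, 0, 0], [-1, 0, 0, 0, 0, 0, 0], [-1, 0, 0, 0, 0, 0, 0], [-1, 0, 0, 1, 0, 0, 0], [-1, 0, 0, 2, 0, 0, 0], [-1, 0, 0, 3, 0, 0, 0], [-1, 0, 0, 4, 0, 0, 0], [-1, 0, 0, 4, 0, 0, 0], [-1, 0, 0, 4, 0, 0, 0]]]'

```text
clock: 3.75
tool_pos: [0.4646, 0.3216, 0.1911]
orientation: [-89.9, 30.0, 116.0]
force: [0.7, 0.9, -2.8]
opening: 0.0519
```

step_arm --rows '[[[-1, 0, -1.5, 3, 0, 0, 0], [-1, 0, -3.5, 3, 0, 0, -4], [-1, 0, -4.5, 3, 0, 0, -4], [-1, 0, -4.5, 2, 0, 0, -4], [-1, 0, -4.5, 0, 0, 0, -4], [-1, 0, -4.5, 0, 0, 0, -4], [-1, 0, -4.5, 0, 0, 0, -4], [-1, 0.2, -4.5, 0, 0, 0, -4], [-1, 0.2, -4.5, 0, 0, 0, -4], [-1, 0.2, -4.5, 0, 0, 0, -4], [-1, 0.2, -4.5, 0, 0, 0, -4], [-1, 0.2, -4.5, 0, 0, 0, -4]]]'

```text
clock: 5.25
tool_pos: [0.4742, -0.1793, 0.2997]
orientation: [-89.9, 30.0, 71.8]
force: [1.7, 0.0, -1.7]
opening: 0.0515
```

step_arm --rows '[[[-1, 0.2, -4, 0, 0, 0, -4], [-1, 0.2, -3, 0, 0, 0, -4], [-1, 0.2, -2, 0, 0, 0, -4], [-1, 0, -0.5, 0, 0, 0, 0], [-1, 0, 0, 0, 0, 0, 0], [-1, 0, 0, 0, 0, 0, 0]]]'

```text
clock: 6.0
tool_pos: [0.4809, -0.2722, 0.2998]
orientation: [-90.0, 30.0, 60.0]
force: [-0.6, -0.9, -2.0]
opening: 0.052
```

```bash
python3 -c "
from h import *
o=ctrl.get_obs();print(o['tool_pos'],o['joint_pos'].round(1),o['orientation'],o['opening'])"
```

```text
[ 0.48091372 -0.27221637  0.29976645] [  6.7  11.2 -18.4  24.  -80.3 -45. ] [-89.98935288  30.00044866  60.02299157] 0.052031512196618085
```

step_arm --rows '[[[-1, 0, 0, 0, 7.79, -4.5, 0], [-1, 0, 0, 0, 7.79, -4.5, 0], [-1, 0, 0, 0, 7.79, -4.5, 0], [-1, 0, 0, 0, 7.79, -4.5, 0], [-1, 0, 0, 0, 7.79, -4.5, 0], [-1, 0, 0, 0, 7.79, -4.5, 0], [-1, 0, 0, 0, 7.79, -4.5, 0], [-1, 0, 0, 0, 7.79, -4.5, 0], [-1, 0, 0, 0, 7.79, -4.5, 0], [-1, 0, 0, 0, 7.79, -4.5, 0], [-1, 0, 0, 0, 0, 0, 0], [-1, 0, 0, 0, 0, 0, 0]]]'

```text
clock: 7.5
tool_pos: [0.4812, -0.2728, 0.2998]
orientation: [-90.0, -59.8, 60.0]
force: [-0.8, 0.8, -1.5]
opening: 0.0517
```

```bash
python3 -c "
from h import *
from scipy.spatial.transform import Rotation as R
o=ctrl.get_obs();r=R.from_euler('xyz',o['orientation'],degrees=True).as_matrix();print(o['tool_pos'],o['joint_pos'].round(1),r.round(3),o['opening'])
a=ctrl.snapshot('top')[150:330,330:530];b=ctrl.snapshot('side')[160:420,230:490]
W=np.hstack([cv2.resize(a,(400,360),interpolation=3),cv2.resize(b,(400,360),interpolation=3)]);cv2.imwrite('pics/u.png',np.clip(W*1.5,0,255).astype(np.uint8))"
```

```text
[ 0.48122841 -0.27277253  0.29982527] [-50.4  21.6   7.2 -55.2 -99.6  23. ] [[ 0.252  0.431 -0.866]
 [ 0.436  0.749  0.499]
 [ 0.864 -0.504  0.   ]] 0.051679406556893716
```

View pics/u.png

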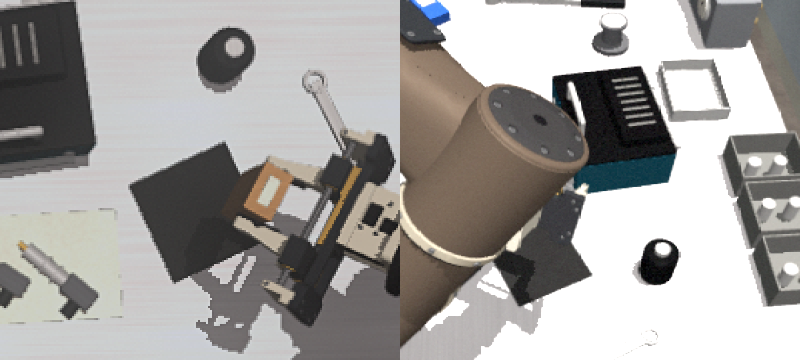

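The carton is upright over the pad, with its end face at about (268,187) in the left crop, and the spanner is well below the gripper. I'll lower it now.

step_arm --rows '[[[-1, 0, 0.1, -2, 0, 0, 0], [-1, 0, 0.1, -4, 0, 0, 0], [-1, 0, 0.1, -4, 0, 0, 0], [-1, 0, 0, -4, 0, 0, 0], [-1, 0, 0, -4, 0, 0, 0], [-1, 0, 0, -2.2, 0, 0, 0], [-1, 0, 0, -1, 0, 0, 0], [-1, 0, 0, -0.8, 0, 0, 0], [-1, 0, 0, -0.4, 0, 0, 0], [-1, 0, 0, 0, 0, 0, 0], [-1, 0, 0, 0, 0, 0, 0]]]'

```text
clock: 8.98
tool_pos: [0.4813, -0.2702, 0.0762]
orientation: [-90.0, -59.9, 60.0]
force: [0.3, -0.3, -2.0]
opening: 0.0518
```

step_arm --rows '[[[-1, 0, 0, -0.2, 0, 0, 0], [-1, 0, 0, 0, 0, 0, 0]]]'

```text
clock: 9.22
tool_pos: [0.4811, -0.2698, 0.0736]
orientation: [-89.9, -59.9, 59.9]
force: [0.7, 0.1, -1.2]
opening: 0.0517
```

step_arm --rows '[[[-1, 0, 0, -0.3, 0, 0, 0], [-1, 0, 0, -0.3, 0, 0, 0], [-1, 0, 0, 0, 0, 0, 0]]]'

```text
clock: 9.6
tool_pos: [0.481, -0.2697, 0.0672]
orientation: [-89.8, -60.0, 59.8]
force: [0.3, 0.2, -1.6]
opening: 0.0517
```

step_arm --rows '[[[-1, 0, 0, -0.2, 0, 0, 0], [-1, 0, 0, 0, 0, 0, 0]]]'

```text
clock: 9.85
tool_pos: [0.4812, -0.2699, 0.0656]
orientation: [-89.9, -60.0, 59.9]
force: [0.2, -0.3, -0.6]
opening: 0.0519
```

step_arm --rows '[[[-1, 0, 0, -0.1, 0, 0, 0], [-1, 0, 0, 0, 0, 0, 0]]]'

```text
clock: 10.1
tool_pos: [0.4812, -0.2699, 0.0655]
orientation: [-90.0, -60.0, 60.0]
force: [-1.3, -0.7, 4.9]
opening: 0.0517
```

step_arm --rows '[[[-1, 0, 0, -0.05, 0, 0, 0], [0.25, 0, 0, 0, 0, 0, 0], [0.35, 0, 0, 0, 0, 0, 0], [0.5, 0, 0, 0, 0, 0, 0], [0.7, 0, 0, 0, 0, 0, 0], [0.9, 0, 0, 0, 0, 0, 0], [0.9, 0, 0, 0, 0, 0, 0], [0.9, 0, 0, 0, 0, 0, 0]]]'

```text
clock: 11.1
tool_pos: [0.4811, -0.2698, 0.064]
orientation: [-89.9, -59.9, 59.9]
force: [-0.3, 0.2, -0.4]
opening: 0.0829
```

step_arm --rows '[[[0.9, -0.22, -0.38, 0.25, 0, 0, 0], [0.9, -0.43, -0.75, 0.5, 0, 0, 0], [0.9, -0.87, -1.5, 1, 0, 0, 0], [0.9, -1.3, -2.25, 1.5, 0, 0, 0], [0.9, -1.3, -2.25, 1.5, 0, 0, 0], [0.9, -1.3, -2.25, 1.5, 0, 0, 0], [0.9, 0, 0, 0, 0, 0, 0]]]'

```text
clock: 11.98
tool_pos: [0.4257, -0.3668, 0.128]
orientation: [-90.2, -59.8, 60.1]
force: [0.9, 0.7, 0.5]
opening: 0.0831
```

```bash
python3 -c "
from h import *
a=ctrl.snapshot('top')[180:330,370:530];b=ctrl.snapshot('side')[240:440,230:450]
W=np.hstack([cv2.resize(a,(400,375),interpolation=3),cv2.resize(b,(400,364),interpolation=3)[:364].copy() if 0 else cv2.resize(b,(400,375),interpolation=3)]);cv2.imwrite('pics/p.png',np.clip(W*1.5,0,255).astype(np.uint8))"
```

```text
(no output)
```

View pics/p.png

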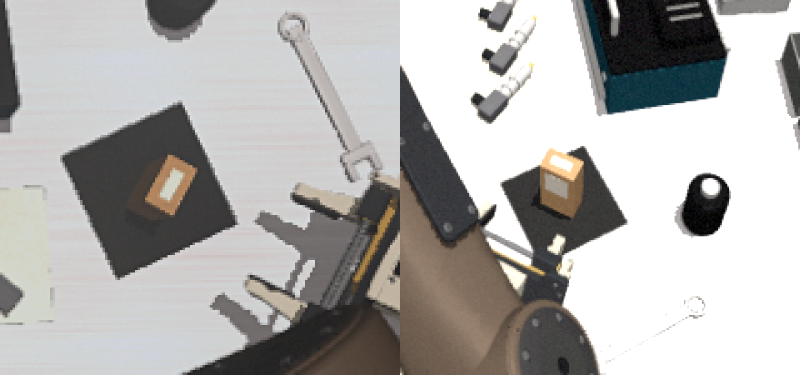

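The carton stands alone near the middle of the pad (left crop (170,185), pad centre around (150,190)). Now to the handle.

step_arm --rows '[[[0.9, -0.5, -1, 3, 0, 0, 0], [0.5, 0, 0, 4, -8.66, 5, 0], [0.2, 0, 0, 4, -8.66, 5, 0], [0, 0, 0, 4, -8.66, 5, 0], [0, 0, 0, 2, -8.66, 5, 0], [0, 0, 0, 0, -8.66, 5, 0], [0, 0, 0, 0, -8.66, 5, 0], [0, 0, 0, 0, 0, 0, 0], [0, 0, 0, 0, 0, 0, 0]]]'

```text
clock: 13.2
tool_pos: [0.4221, -0.3726, 0.2963]
orientation: [-89.9, -0.0, 60.0]
force: [-0.5, 0.4, -0.6]
opening: 0.044
```

step_arm --rows '[[[0, 1.4, 3.6, 0, 0, 0, 4], [0, 1.4, 3.6, 0, 0, 0, 4], [0, 1.4, 3.6, 0, 0, 0, 4], [0, 1.4, 3.6, 0, 0, 0, 4], [0, 1.4, 3.6, 0, 0, 0, 4], [0, 1.4, 3.6, 0, 0, 0, 4], [0, 1.4, 3.6, 0, 0, 0, 4], [0, 1.4, 3.6, 0, 0, 0, 4], [0, 1.4, 3.6, 0, 0, 0, 4], [0, 1.4, 3.6, 0, 0, 0, 0], [0, 0, 0, 0, 0, 0, 0], [0, 0, 0, 0, 0, 0, 0]]]'

```text
clock: 14.7
tool_pos: [0.5619, -0.0147, 0.2961]
orientation: [-89.9, 0.0, 95.9]
force: [-0.0, 0.5, 0.2]
opening: 0.0439
```

```bash
python3 -c "
from h import *
from scipy.spatial.transform import Rotation as R
o=ctrl.get_obs();r=R.from_euler('xyz',o['orientation'],degrees=True).as_matrix();print(o['tool_pos'],o['joint_pos'].round(1),r.round(3),o['opening'])
z=r[:,2];print(np.degrees(np.arctan2(z[1],z[0])))"
```

```text
[ 0.56189336 -0.01468355  0.29611999] [ 18.5   7.8  -7.3  -0.  -75.  -12.6] [[-0.102 -0.001 -0.995]
 [ 0.995 -0.    -0.102]
 [-0.    -1.     0.002]] 0.043883759585571246
-174.14097030560526
```

step_arm --rows '[[[0, 0, 0.3, -2, 0, 0, 0], [0, 0, 0, -4, 0, 0, 0], [0, 0, 0, -4, 0, 0, 0], [0, 0, 0, -2.5, 0, 0, 0], [0, 0, 0, -1.5, 0, 0, 0], [0, 0, 0, -1.5, 0, 0, 0], [0, 0, 0, -1, 0, 0, 0], [0, 0, 0, 0, 0, 0, 0]]]'

```text
clock: 15.7
tool_pos: [0.5617, -0.0108, 0.1312]
orientation: [-89.9, 0.1, 96.0]
force: [-0.2, 0.1, 0.1]
opening: 0.0438
```

```bash
python3 -c "
from h import *
print(proj('side',[.562,-.012,.15]))
a=ctrl.snapshot('top')[130:250,250:390];b=ctrl.snapshot('side')[180:310,300:430]
W=np.hstack([cv2.resize(a,(400,343),interpolation=3),cv2.resize(b,(400,343),interpolation=3)]);cv2.imwrite('pics/b.png',np.clip(W*1.8,0,255).astype(np.uint8))"
```

```text
[343.1 234.8]
```

View pics/b.png

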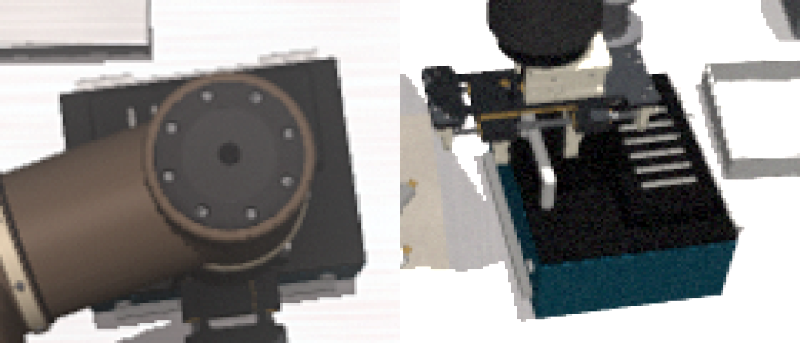

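In the right crop the bar (540,150) runs between the two fingers at (505,150) and (572,140). Closing now.

step_arm --rows '[[[-0.4, 0, 0, 0, 0, 0, 0], [-0.6, 0, 0, 0, 0, 0, 0], [-1, 0, 0, 0, 0, 0, 0], [-1, 0, 0, 0, 0, 0, 0], [-1, 0, 0, 0, 0, 0, 0], [-1, 0, 0, 0, 0, 0, 0]]]'

```text
clock: 16.55
tool_pos: [0.5642, -0.0103, 0.132]
orientation: [-90.2, 0.1, 96.0]
force: [7.9, -1.4, -4.8]
opening: 0.0111
```

```bash
python3 -c "
from h import *
o=ctrl.get_obs();print(o['tool_pos'],o['force'],o['opening'])
# arc: tool pitch follows by s*theta; grasp pt on bar
b=np.array([.5617,-.0112,.150]);c,s=np.cos(np.radians(6)),np.sin(np.radians(6));ex=np.array([c,s,0]);h=b+.16*ex;h[2]=.1
prev=None
for k in range(13):
    th=np.radians(45*k/12);f=np.radians(24*k/12)
    r=np.hypot(.16,.05);A=np.arctan2(.05,.16)+th
    G=h-ex*r*np.cos(A)+np.array([0,0,r*np.sin(A)])
    d=np.array([0,0,-np.cos(f)])-ex*np.sin(f)
    T=G+.019*d
    if prev is not None:print(((T-prev)*100).round(2))
    prev=T
print(T)"
```

```text
[ 0.56423976 -0.0103052   0.13200748] [ 7.87941421 -1.42659743 -4.84223347] 0.011082796825125429
[0.29 0.03 1.04]
[0.36 0.04 1.01]
[0.42 0.04 0.99]
[0.49 0.05 0.95]
[0.55 0.06 0.92]
[0.61 0.06 0.88]
[0.66 0.07 0.83]
[0.71 0.08 0.79]
[0.76 0.08 0.74]
[0.81 0.08 0.68]
[0.85 0.09 0.63]
[0.89 0.09 0.57]
[ 0.63578219 -0.00341365  0.23113506]
```

step_arm --rows '[[[-1, 0.3, 0, 0, 0, 0, 0], [-1, 0.29, 0.03, 1.04, -0.21, 1.99, 0], [-1, 0.36, 0.04, 1.01, -0.21, 1.99, 0], [-1, 0.42, 0.04, 0.99, -0.21, 1.99, 0], [-1, 0.49, 0.05, 0.95, -0.21, 1.99, 0], [-1, 0, 0, 0, 0, 0, 0]]]'

```text
clock: 17.3
tool_pos: [0.5789, -0.0086, 0.1707]
orientation: [-81.7, 0.0, 95.9]
force: [-5.1, 3.0, -1.2]
opening: 0.0111
```

step_arm --rows '[[[-1, 0.55, 0.06, 0.92, -0.21, 1.99, 0], [-1, 0.61, 0.06, 0.88, -0.21, 1.99, 0], [-1, 0.66, 0.07, 0.83, -0.21, 1.99, 0], [-1, 0.71, 0.08, 0.79, -0.21, 1.99, 0], [-1, 0, 0, 0, 0, 0, 0]]]'

```text
clock: 17.92
tool_pos: [0.6037, -0.0057, 0.2054]
orientation: [-73.6, 0.0, 96.0]
force: [-7.1, 4.2, 4.0]
opening: 0.0106
```

step_arm --rows '[[[-1, 0.76, 0.08, 0.74, -0.21, 1.99, 0], [-1, 0.81, 0.08, 0.68, -0.21, 1.99, 0], [-1, 0.85, 0.09, 0.63, -0.21, 1.99, 0], [-1, 0.89, 0.09, 0.57, -0.21, 1.99, 0], [-1, 0, 0, 0, 0, 0, 0], [-1, 0, 0, 0, 0, 0, 0], [-1, 0, 0, 0, 0, 0, 0]]]'

```text
clock: 18.8
tool_pos: [0.637, -0.0018, 0.2326]
orientation: [-65.8, -0.0, 96.0]
force: [-7.1, 6.2, 7.0]
opening: 0.0111
```

```bash
python3 -c "
from h import *
from scipy.spatial.transform import Rotation as R
o=ctrl.get_obs();r=R.from_euler('xyz',o['orientation'],degrees=True).as_matrix();G=o['tool_pos']-.019*r[:,1]
print(o['tool_pos'],o['force'],o['opening'],G)
for b in(.5617,.566):
  hx=b+.16*np.cos(np.radians(6));print(np.degrees(np.arctan2(G[2]-.1,(hx-G[0])/np.cos(np.radians(6))))-17.35, np.hypot(G[2]-.1,hx-G[0]))
a=ctrl.snapshot('top')[80:330,250:530];b=ctrl.snapshot('side')[150:400,260:480]
W=np.hstack([cv2.resize(a,(400,357),interpolation=3),cv2.resize(b,(400,455),interpolation=3)[:357]]);cv2.imwrite('pics/e.png',np.clip(W*1.8,0,255).astype(np.uint8))"
```

```text
[ 0.63699229 -0.00181616  0.23255545] [-7.13507351  6.15537283  7.03012043] 0.011098197360680706 [ 0.64475203 -0.00099888  0.24987938]
45.61263957550286 0.16807943739497463
44.31668288970241 0.170068815438773
```

View pics/e.png

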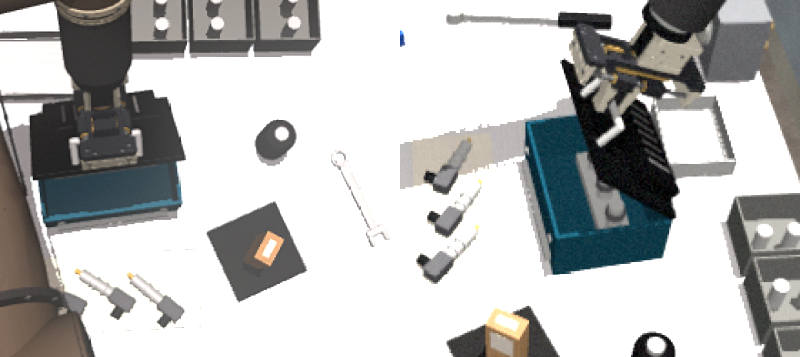

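The hood is open at about 45°, and the carton still stands on the pad. One check of the hood angle against the visible corners, after a settling move.

step_arm --rows '[[[-1, 0, 0, 0, 0, 0, 0], [-1, 0, 0, 0, 0, 0, 0], [-1, 0, 0, 0, 0, 0, 0], [-1, 0, 0, 0, 0, 0, 0]]]'

```text
clock: 19.4
tool_pos: [0.637, -0.0018, 0.2325]
orientation: [-65.8, -0.0, 96.0]
force: [-7.8, 6.7, 6.8]
opening: 0.0109
```

```bash
python3 -c "
from h import *
c,s=np.cos(np.radians(6)),np.sin(np.radians(6));ex=np.array([c,s,0]);ey=np.array([-s,c,0]);h=np.array([.564,-.011,.1])+.16*ex
for a in(38,45,52):
  t=np.radians(a);u=-ex*np.cos(t)+np.array([0,0,np.sin(t)]);n=ex*np.sin(t)+np.array([0,0,np.cos(t)])
  L=h+.18*u+.12*ey+.005*n
  q=proj('side',L);print(a,'side FL crop',(q-[260,150])*1.818,'top FR/FL crop',[(proj('top',h+.18*u+k*.12*ey+.005*n)-[250,80])*1.43 for k in(-1,1)])
print(ctrl.get_obs())"
```

```text
38 side FL crop [152.3484  67.0842] top FR/FL crop [array([186.043, 168.168]), array([ 33.605, 186.758])]
45 side FL crop [162.3474  58.5396] top FR/FL crop [array([185.9  , 156.871]), array([ 31.603, 175.604])]
52 side FL crop [173.619   50.5404] top FR/FL crop [array([185.328, 144.43 ]), array([ 29.458, 163.306])]
{'clock': 19.4, 'joint_pos': array([ 15.03940692,  32.43215608,  17.78403364,  -3.74470406,
       -99.31159372,  -8.82027273]), 'qvel': array([ 0.08212948,  0.05153738,  0.13396699, -0.00638459, -0.0302178 ,
        0.01312158]), 'tau': array([-4.09836352e+00, -6.87683272e+01,  2.93893522e+01,  9.11801040e+00,
        1.54875632e+00, -3.02321941e-02]), 'tool_pos': array([ 0.63696945, -0.0018045 ,  0.23251604]), 'orientation': array([-6.57542914e+01, -1.28023302e-02,  9.60381118e+01]), 'force': array([-7.83491286,  6.65069104,  6.79119615]), 'moment': array([ 2.20832999,  2.18705897, -1.05214001]), 'opening': 0.010909751956590615}
```

Corners seen at side (166,62) and top (185,158)/(31,176) match the 45° prediction, so I'm handing it in.

```bash
python3 -c "
from plant import ctrl
print(ctrl.close_job())"
```

```text
the job is handed in; nothing more can be done
None
```

The carton is standing on a small end near the middle of the pad, let go. The arm is holding the hood open at about 45° by its bar handle. I handed the job in at 19.4 s on the robot's clock; it reports no verdict.

- **Carton:** I placed it while the hood was still shut, and after letting go it stood alone. The last pictures, taken with the hood open, show it still upright near the middle of the pad.
- **Hood:** The grip position gives 44 to 46°, and the hood corners seen in both pictures match the 45° prediction. The fingers are closed on the bar (opening 11 mm), and the pose was steady over the last half second before hand-in.
- **Other things:** All moves kept clear of them, and nothing looked displaced in the pictures. In the last picture one injector was hidden behind the arm, so I could not check it there.
- **Side force:** About 7 N each way remains at the wrist from a small misfit between the arm and the hood's arc, well under the limits.

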